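Set the stage light and hold a sensor block in the datum corner

ROBOT

A 7-joint arm with a two-finger parallel gripper is mounted at the origin on a cart in front of the work surface, level with it; the furniture and walls round the work are solid. World frame = base frame: x ahead of the robot, y to its left, z up, the work surface at z = 0. Lengths are in mm, angles in rad, forces in N, time in s.
With the tool pointing down it reaches from about 400 to 875 mm from the base axis. Payload 4.4 kg.
Tool frame: the origin (TCP) lies at the very end of the fingers, on their centre line; the grasp point (between the pads) lies 19 mm behind it; z points along the fingers, x is the direction in which the jaws open and shut, and the axes are right-handed (so a half turn about z gives the same grasp; the last joint's range is limited). The gripper opens to 85 mm and grips with 20 to 120 N. Pads are 22 mm wide; open, the fingers measure 114 mm over their backs; the gripper's body (76 mm by 85 mm) begins 54 mm behind the grasp point. The pads swing forward as they close: fully open they stand 13 mm farther back than shut.
Start: joints at [-1.325, 0.628, 0.038, 1.517, -0.027, 0.996, -0.02], TCP at [199.378, 618.681, 231.313] pointing down, gripper open.
Joint ranges: [-3.06, 3.06], [-0.37, 2.12], [-1.25, 1.32], [0.18, 2.47], [-1.1, 4.24], [0.23, 1.98], [-2.94, 2.94]. Speed limits (rad/s): [2.57, 2.57, 3.14, 3.14, 3.14, 3.14, 3.14].

INTERFACE

Orientations are given as [roll, pitch, yaw] about the fixed x, y, z axes, in that order (R = Rz(yaw) Ry(pitch) Rx(roll)).
In Python, from cell import * gives the robot as it stands. The module is installed in compiled form; this text tells all that it offers.
- The arm moves only by the tool play_rows, never from a script. Its argument "targets" is a list of rows, each an object with "slide": the shift along the tool's x, y, z in mm, a list of three; "turn": the turn, a rotation vector about the tool's x, y, z in degrees, a list of three; "hand": the finger opening in mm, from 0 to 85.4. A call has 1 to 5 rows; each row shifts and turns the commanded pose from where the row before left it, along the tool's axes as they then stand; what a row does not reach is not made up. A row lasts 1/8 s, in which the tool goes at most 62.5 mm and 10.7 degrees, less where a joint would pass 70% of its speed; a pose out of reach is approached as far as the arm can. A call is refused whole if a number of a shift passes 62.5 or a number of a turn 10.7, either way. A call with a gripper value outside its range is refused whole. The fingers move at their own pace and stop on an object; the grip force is fixed at half the most. Time passes only in rows, so rows that do not move let the fingers close. It gives the time, the measured TCP pose, the force and the opening at its end, in the units of the state.
- read_state(): the state, without advancing time (a new reading comes with each control period).
- get_image(name): name is "scene" or "top"; returns (picture, depth): 384x512x3 uint8, blue, green, red; 384x512 float32, mm along the optical axis (not along the pixel's ray), 0 where there is no reading.
- calibration(name): a dict with "K" (3x3 intrinsics, pixels), "R" (3x3) and "t" (3): a world point X has camera coordinates R X + t. Camera axes: x right, y down, z forward; pixel columns grow to the right and rows downward; lengths in mm; the calibration is good to about 2 mm. A picture is of the moment at which its call begins. calibration takes no time and is no camera call.
- finish_job(): hands the job in, once; it reports no verdict.
The state is a dict: "clock": time; "qpos": joint angles; "qd": joint speeds; "tau": joint torques, N m; "eef_pos": TCP position; "tool_rot": TCP orientation; "force": force on the tool from outside, world axes, zero at the start; "torque": the same for the moment, N m; "width": finger opening in mm.
Only numpy, scipy, OpenCV 4.12 (cv2) and the standard library are available. Lean on these libraries where they do the work, as an engineer would, in place of code of your own. Each camera call takes 0.05 s, during which the arm holds its last target.

TASK

First set the red dimmer lever of the stage light to the green mark on its scale. Then put the blue sensor block flat on the inspection stage and press it squarely into the corner against both yellow sprung bars at once, so that each bar is clearly pushed back (about half of its 5 mm travel), and finish while still holding it pressed there with the gripper. Leave the white spare block, the two bottles and the jar where they are.

Things in the scene. Friction and masses are not known exactly. Their poses are not given: they have to be found in the camera images.
- sensor_block: Loose blue block, 48 x 48 mm and 44 mm high, about 0.25 kg, with a dark round window in a brass ring on top; it may sit either way round on the stage. Origin: centre of its underside; x and y are square to its sides, z up.
- spare_block: Loose white block of the same size (48 x 48 x 44 mm) with a steel ring on top; to be left alone. Origin: centre of its underside.
- stage: Fixed aluminium plate, 150 x 150 x 12 mm, with a white lit window. Origin: centre of its underside; the block slides on its top, 12 mm up. Two yellow sprung bars, 8 mm thick, form a corner at its +x and +y sides; their tops are 16.5 mm above the plate's top. The other two sides are open. A block just touching both bars has its centre at x = y = +6 mm.
- stage_corner (a point): The point on the plate's top where the two bar faces meet (at rest): x = y = +30 mm in the stage's frame, 12 mm up; its axes are the stage's. Dark backing rails stand behind the bars, 46 to 58 mm from the stage's centre, 14 mm high.
- bar_x (a joint): How far bar_x is pushed back along the stage's +x, in m: 0 at rest, 0.005 fully in; a spring of 1.5 N per mm (7.5 N fully in) pushes back. At rest its face is at stage x = +30 mm, looks to -x and spans y = -46 to +26 mm.
- bar_y (a joint): How far bar_y is pushed back along the stage's +y, in m: 0 at rest, 0.005 fully in; same spring, 1.5 N per mm. At rest its face is at stage y = +30 mm, looks to -y and spans x = -46 to +26 mm.
- dimmer: Fixed grey dimmer box, 100 (x) x 70 (y) x 32 mm high, origin at the centre of its underside. The lever swings in its x-z plane. A white half-disc scale of 36 mm radius round the pivot stands upright 12 to 18 mm to the lever's +y side, with black ticks and one broad green mark, 0.35 rad (20 degrees) past upright towards the box's +x.
- lever_pivot (a point): The lever's hinge axis: 32 mm above the dimmer's origin; the axis is the dimmer's y.
- lever_grip (a point): Centre of the lever's red ball knob, 71 mm from the hinge axis along the lever. The ball is 22 mm in diameter, on a 7 mm steel rod.
- lever (a joint): Lever angle in rad: 0 upright, positive leaning to the dimmer's +x, range -0.9 to 0.9; it starts below -0.25; at 0.35 it points at the green mark. It turns with 0.07 N m of friction and stays where it is left. The ball is smooth and creeps out of a pinch: pushing the lever from behind with closed fingers is surer.
- tall_bottle: Loose brown glass bottle, 57 mm wide, 143 mm high; stays where it is. Origin: centre of its underside.
- cream_bottle: Loose cream-coloured bottle, 54 mm wide, 130 mm high; stays where it is. Origin: centre of its underside.
- small_jar: Loose clear jar, 54 mm wide, 56 mm high; stays where it is. Origin: centre of its underside.
There are look-alikes about, which are no part of the job. What is shaped like the sensor_block but purple is not meant.

How it is judged:
By the outcome, as a careful person would: the job done as asked, in the order asked, and still so for the second after the job is handed in, while the arm keeps its last pose, push and grip.
It also fails if it takes over 56 s, if anything falls off the work surface, if the arm or the gripper's body presses on something with over 40 N, if the wrist force passes 120 N, or if a joint passes its speed limit or range.

## Working session

There is one attempt and no reset: what is moved stays moved. The work goes in short steps, Python scripts to look and compute and a tool call to move; the robot and the scene stay as the last step left them, time stands still between calls to the robot, and variables do not carry over. Pictures are saved under pics/ and viewed, and the job is handed in when it is done.

Besides the shell and the picture viewer there is one more tool, called after ">>>" as a command line: name --argument value ..., lists and objects as JSON in quotes. play_rows: Moves the arm, as the interface text tells. Its arguments: {"type":"object","properties":{"targets":{"type":"array"}},"required":["targets"]}

```bash
mkdir -p pics
python3 - <<'E'
from cell import *
import cv2,numpy as np
s=read_state();print({k:np.round(v,3).tolist() for k,v in s.items()})
for n in("scene","top"):
    p,d=get_image(n);cv2.imwrite(f"pics/{n}0.png",p);np.save(f"{n}0.npy",d)
    c=calibration(n);print(n,{k:np.round(v,3).tolist() for k,v in c.items()})
E
```

```text
{'clock': 0.0, 'qpos': [-1.325, 0.629, 0.038, 1.518, -0.027, 0.996, -0.02], 'qd': [0.0, -0.0, 0.001, -0.002, -0.002, -0.0, -0.001], 'tau': [0.0, -56.341, 1.226, -19.345, 0.011, 0.01, -0.0], 'eef_pos': [199.21, 618.063, 230.381], 'tool_rot': [3.142, 0.002, 1.259], 'force': [-0.254, 0.166, -0.562], 'torque': [-0.01, 0.002, -0.018], 'width': 85.34}
scene {'K': [[438.479, 0.0, 255.698], [0.0, 438.479, 195.866], [0.0, 0.0, 1.0]], 'R': [[0.708, -0.706, -0.016], [-0.352, -0.332, -0.875], [0.613, 0.625, -0.483]], 't': [-388.329, 302.15, 861.253]}
top {'K': [[449.094, 0.0, 252.729], [0.0, 449.094, 188.804], [0.0, 0.0, 1.0]], 'R': [[0.0, -1.0, 0.013], [-0.997, -0.001, -0.076], [0.076, -0.013, -0.997]], 't': [44.35, 605.762, 1218.825]}
```

View pics/scene0.png

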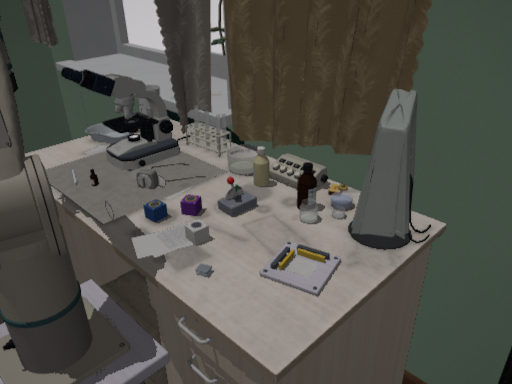

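View pics/top0.png

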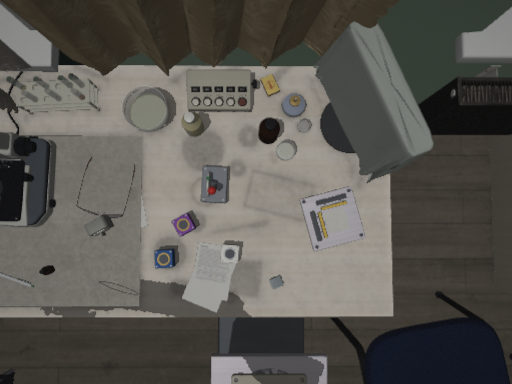

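Run:
```python
import cv2,numpy as np
t=cv2.imread("pics/top0.png");s=cv2.imread("pics/scene0.png")
cv2.imwrite("pics/t_a.png",cv2.resize(t[150:300,140:260],None,fx=4.0,fy=4.0,interpolation=cv2.INTER_CUBIC)[:600])
cv2.imwrite("pics/t_b.png",cv2.resize(t[170:270,280:400],None,fx=6,fy=6,interpolation=cv2.INTER_CUBIC))
cv2.imwrite("pics/s_a.png",cv2.resize(s[160:260,130:270],None,fx=5.5,fy=5.5,interpolation=cv2.INTER_CUBIC))
```

```text
(no output)
```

View pics/t_a.png

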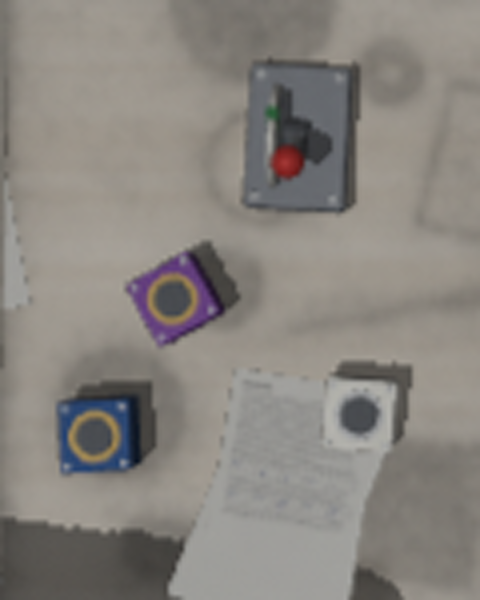

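View pics/t_b.png

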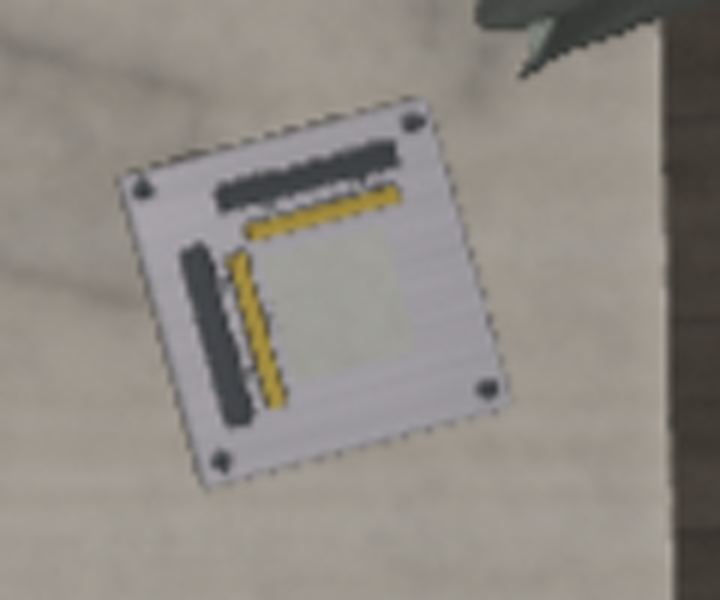

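View pics/s_a.png

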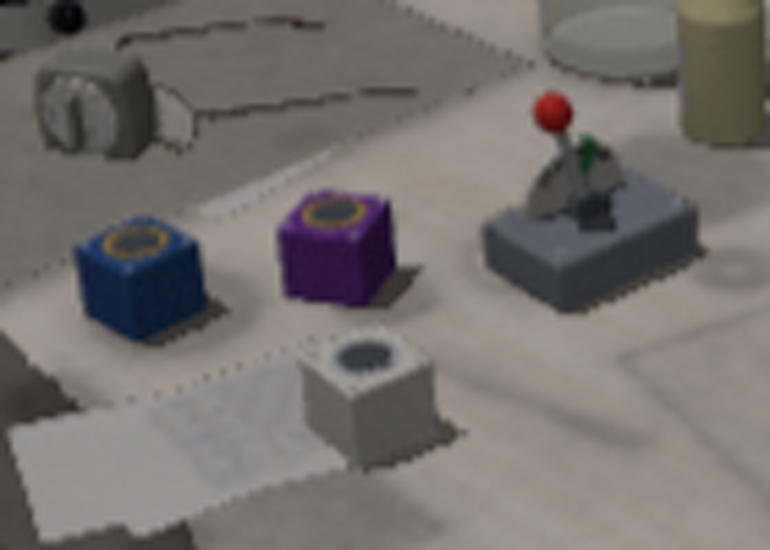

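```bash
cat > h.py <<'E'
import cv2,numpy as np
from cell import *
def ray(n,uv,z):
    c=calibration(n);K,R,t=[np.array(c[k],float) for k in("K","R","t")]
    uv=np.atleast_2d(uv).astype(float)
    d=np.c_[uv,np.ones(len(uv))]@np.linalg.inv(K).T@R
    C=-R.T@t
    return C+d*((z-C[2])/d[:,2])[:,None]
def proj(n,X):
    c=calibration(n);K,R,t=[np.array(c[k],float) for k in("K","R","t")]
    p=(np.atleast_2d(X)@R.T+t)@K.T
    return p[:,:2]/p[:,2:]
def cloud(n,d):
    c=calibration(n);K,R,t=[np.array(c[k],float) for k in("K","R","t")]
    v,u=np.mgrid[:d.shape[0],:d.shape[1]]
    P=np.stack([u,v,np.ones_like(u)],-1)@np.linalg.inv(K).T*d[...,None]
    return (P-t)@R
def mask(img,lo,hi,box=None):
    m=cv2.inRange(cv2.cvtColor(img,cv2.COLOR_BGR2HSV),lo,hi)
    if box:
        u0,v0,u1,v1=box;k=np.zeros_like(m);k[v0:v1,u0:u1]=255;m&=k
    return m
def cen(m):
    v,u=np.nonzero(m);return np.array([u.mean(),v.mean()]),len(u)
def tri(p1,p2):
    A=[];B=[]
    S=np.zeros((3,3));b=np.zeros(3)
    for n,p in(("top",p1),("scene",p2)):
        a=ray(n,p,0)[0];c=ray(n,p,100)[0];d=(c-a)/np.linalg.norm(c-a);M=np.eye(3)-np.outer(d,d);S+=M;b+=M@a
        A.append((a,d))
    X=np.linalg.solve(S,b);res=[np.linalg.norm((np.eye(3)-np.outer(d,d))@(X-a)) for a,d in A]
    return X,res
E
python3 - <<'E'
from h import *
np.set_printoptions(precision=1,suppress=True)
t=cv2.imread("pics/top0.png");s=cv2.imread("pics/scene0.png");D=np.load("top0.npy");P=cloud("top",D)
print("table z",np.median(P[270:280,300:340,2]))
# tops by depth
for nm,box,z in(("blue",(148,240,185,275),44),("purple",(165,205,202,242),44),("white",(212,238,246,270),44),("dimmer",(195,160,235,208),32),("stage",(292,175,375,258),12)):
    u0,v0,u1,v1=box;q=P[v0:v1,u0:u1];m=(abs(q[...,2]-z)<5).astype(np.uint8)
    c=max(cv2.findContours(m,0,cv2.CHAIN_APPROX_NONE)[0],key=cv2.contourArea).reshape(-1,2)+[u0,v0]
    W=ray("top",c,z)[:,:2].astype(np.float32)
    r=cv2.minAreaRect(W);print(nm,np.array(r[0]),np.array(r[1]),r[2],"z med",np.median(q[...,2][m>0]),m.sum())
for nm,lo,hi,box in(("yel blue-ring",(15,90,60),(35,255,255),(148,240,185,275)),):
    c,n=cen(mask(t,lo,hi,box));print(nm,c,n,ray("top",c,44))
for nm,lo,hi,bt,bs in(("red",(0,150,80),(6,255,255),(195,160,235,208),(220,170,245,195)),("green",(40,100,30),(80,255,255),(195,160,235,208),(225,175,250,200))):
    c,n=cen(mask(t,lo,hi,bt));c2,n2=cen(mask(s,lo,hi,bs));print(nm,c,n,c2,n2,tri(c,c2))
# yellow bars
m=mask(t,(18,110,80),(32,255,255),(292,175,375,258))
n,l,st,ce=cv2.connectedComponentsWithStats(m)
for i in range(1,n):
    if st[i,4]>15:
        v,u=np.nonzero(l==i);r=cv2.minAreaRect(ray("top",np.c_[u,v],28.5)[:,:2].astype(np.float32));print("bar",ce[i],st[i,4],ray("top",ce[i],28.5),r)
E
```

```text
table z -0.5679355965114943
blue [417.8 285.4] [47.9 48.2] 0.7880417108535767 z med 44.19798386912635 314
purple [508.9 233.7] [48.  48.1] 29.671857833862305 z med 43.70063540139317 308
white [431.1 108.1] [47.4 47.8] 85.88558197021484 z med 43.80322067875089 304
dimmer [619.  151.6] [69.3 99.6] 87.65605926513672 z med 31.749837746308383 714
stage [ 524.6 -176. ] [151.8 150. ] 14.938531875610352 z med 11.662532847566716 2284
yel blue-ring [163.1 258.4] 43 [[416.9 285.2  44. ]]
red [211.4 190. ] 44 [229.9 179.8] 25 (array([596.7, 152.4, 100.9]), [np.float64(0.3566306070224168), np.float64(0.35663060702239957)])
green [207.5 177.5] 4 [236.3 187.3] 9 (array([633.5, 166.8,  56.9]), [np.float64(0.022068667891561238), np.float64(0.022068667891429923)])
bar [333.3 205.1] 61 [[ 560.6 -177.    28.5]] ((560.3760986328125, -176.66348266601562), (6.491778373718262, 69.18453216552734), 15.203543663024902)
bar [322.3 224.2] 73 [[ 508.2 -146.    28.5]] ((507.3484802246094, -146.1688232421875), (69.35578918457031, 7.983551025390625), 14.711545944213867)
```

Candidates: the blue block in the top view at (164,258), the purple one at (183,224) and the white one at (230,253). The blue one is the sensor block, as the enlarged crop shows (blue sides, brass ring). I found the stage at (525,-176) with yaw 15°, the dimmer at (619,152), and the red ball at (597,152,101). The lever comes first.

>>> play_rows --targets '[{"slide": [-15,12,0],"turn": [0,0,-7.8],"hand": 0},{"slide": [-15,12,0],"turn": [0,0,-7.8],"hand": 0},{"slide": [-40,33,0],"turn": [0,0,0],"hand": 0},{"slide": [-40,33,0],"turn": [0,0,0],"hand": 0},{"slide": [-40,33,0],"turn": [0,0,0],"hand": 0}]'

```text
clock: 0.72
eef_pos: [310.3, 458.4, 231.0]
tool_rot: [-3.141, 0.001, 1.531]
force: [0.9, 0.3, -0.1]
width: -0.1
```

>>> play_rows --targets '[{"slide": [-40,33,0],"turn": [0,0,0],"hand": 0},{"slide": [-40,33,0],"turn": [0,0,0],"hand": 0},{"slide": [-40,33,0],"turn": [0,0,0],"hand": 0},{"slide": [-40,33,0],"turn": [0,0,0],"hand": 0},{"slide": [-40,33,0],"turn": [0,0,0],"hand": 0}]'

```text
clock: 1.35
eef_pos: [467.2, 252.2, 231.1]
tool_rot: [-3.141, 0.0, 1.531]
force: [0.2, 0.7, 0.3]
width: -0.2
```

>>> play_rows --targets '[{"slide": [-40,33,0],"turn": [0,0,0],"hand": 0},{"slide": [-30,20,0],"turn": [0,0,0],"hand": 0},{"slide": [0,0,0],"turn": [0,0,0],"hand": 0}]'

```text
clock: 1.72
eef_pos: [518.2, 177.7, 230.9]
tool_rot: [3.141, 0.002, 1.525]
force: [0.3, -0.1, 0.4]
width: 0.1
```

>>> play_rows --targets '[{"slide": [-22.5,18,45],"turn": [0,0,0],"hand": 0},{"slide": [0,0,50],"turn": [0,0,0],"hand": 0},{"slide": [0,0,48],"turn": [0,0,0],"hand": 0},{"slide": [0,0,0],"turn": [0,0,0],"hand": 0}]'

```text
clock: 2.22
eef_pos: [530.2, 158.6, 85.2]
tool_rot: [-3.133, 0.002, 1.533]
force: [1.0, -1.3, -0.3]
width: -0.4
```

Run:
```python
from h import *
np.set_printoptions(precision=1,suppress=True)
t,_=get_image("top");s,_=get_image("scene");print(read_state()["eef_pos"])
cv2.imwrite("pics/l1.png",np.hstack([cv2.resize(t[150:250,160:260],(400,400)),cv2.resize(s[130:230,180:280],(400,400))]))
```

```text
[534.  159.4  89.1]
```

View pics/l1.png

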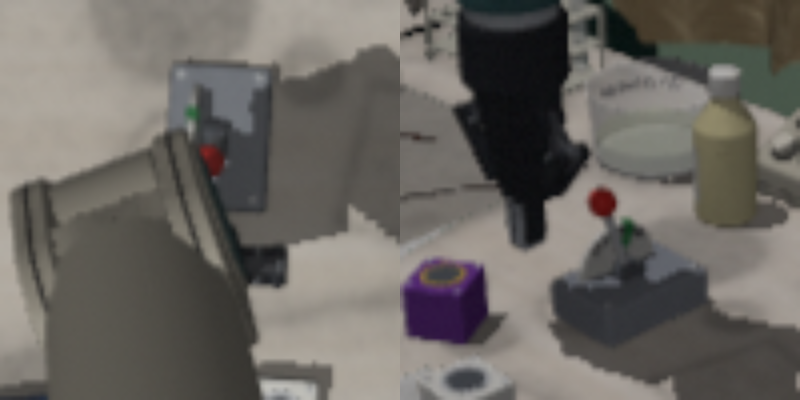

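>>> play_rows --targets '[{"slide": [-7,15,0],"turn": [0,0,0],"hand": 0},{"slide": [0,15,0],"turn": [0,0,0],"hand": 0},{"slide": [0,0,0],"turn": [0,0,0],"hand": 0}]'

```text
clock: 2.7
eef_pos: [566.7, 149.8, 90.3]
tool_rot: [3.136, -0.001, 1.53]
force: [-0.3, 0.6, -0.5]
width: -0.3
```

>>> play_rows --targets '[{"slide": [0,12,0],"turn": [0,0,0],"hand": 0},{"slide": [0,8,0],"turn": [0,0,0],"hand": 0},{"slide": [0,8,0],"turn": [0,0,0],"hand": 0},{"slide": [0,6,0],"turn": [0,0,0],"hand": 0},{"slide": [0,0,0],"turn": [0,0,0],"hand": 0}]'

```text
clock: 3.32
eef_pos: [598.4, 148.9, 88.2]
tool_rot: [3.141, -0.0, 1.531]
force: [-0.6, -0.8, -0.8]
width: 0.0
```

```bash
cat > lev.py <<'E'
from h import *
import sys
np.set_printoptions(precision=2,suppress=True)
t,_=get_image("top");s,_=get_image("scene");print(read_state()["eef_pos"],read_state()["force"])
cv2.imwrite(f"pics/{sys.argv[1]}.png",np.hstack([cv2.resize(t[150:250,160:260],(400,400)),cv2.resize(s[130:230,180:280],(400,400))]))
lo,hi=(0,150,60),(8,255,255)
for n,i,b in(("top",t,(190,150,240,215)),("scene",s,(215,160,265,200))):
    m=mask(i,lo,hi,b)
    if m.any():
        c,k=cen(m);
        a=ray(n,c,90)[0];e=ray(n,c,110)[0]
        # ray with lever plane: point at z on circle r=71 about pivot, in x (y line)
        best=min(np.linspace(-.9,.9,1801),key=lambda q:np.hypot(*(proj(n,[619+71*np.sin(q)*.999,151.6-71*np.sin(q)*.041,32+71*np.cos(q)])[0]-c)))
        print(n,c,k,"angle",best)
        if n=="top":c1=c
        elif 'c1' in dir():
            X,r=tri(c1,c);print(X,r,"ang",np.arctan2(X[0]-619,X[2]-32))
E
python3 lev.py l2
```

```text
[597.72 148.81  88.19] [-0.82 -0.09  0.75]
scene [237.4  176.75] 20 angle 0.08799999999999997
```

View pics/l2.png

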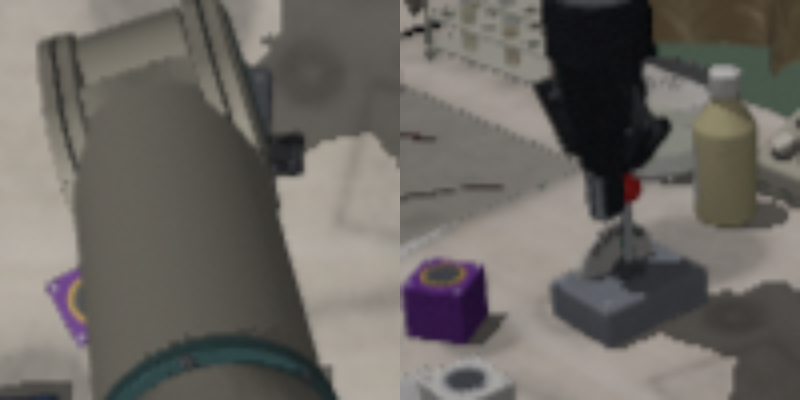

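>>> play_rows --targets '[{"slide": [0,6,0],"turn": [0,0,0],"hand": 0},{"slide": [0,6,0],"turn": [0,0,0],"hand": 0},{"slide": [0,5,0],"turn": [0,0,0],"hand": 0},{"slide": [0,0,0],"turn": [0,0,0],"hand": 0}]'

```text
clock: 3.92
eef_pos: [615.2, 148.1, 88.2]
tool_rot: [3.141, -0.0, 1.531]
force: [0.7, -0.3, 0.5]
width: -0.1
```

>>> play_rows --targets '[{"slide": [0,-30,0],"turn": [0,0,0],"hand": 0},{"slide": [0,-30,0],"turn": [0,0,0],"hand": 0},{"slide": [0,-20,0],"turn": [0,0,0],"hand": 0},{"slide": [0,0,0],"turn": [0,0,0],"hand": 0}]'

```text
clock: 4.42
eef_pos: [533.6, 151.7, 88.5]
tool_rot: [-3.141, -0.0, 1.532]
force: [0.3, -0.2, -0.1]
width: -0.1
```

```bash
python3 lev.py l3
```

```text
[536.09 151.55  88.67] [0.63 0.03 0.14]
top [212.15 174.85] 41 angle 0.241Traceback (most recent call last):
  File "lev.py", line 13, in <module>
    best=min(np.linspace(-.9,.9,1801),key=lambda q:np.hypot(*(proj(n,[619+71*np.sin(q)*.999,151.6-71*np.sin(q)*.041,32+71*np.cos(q)])[0]-c)))
  File "lev.py", line 13, in <lambda>
    best=min(np.linspace(-.9,.9,1801),key=lambda q:np.hypot(*(proj(n,[619+71*np.sin(q)*.999,151.6-71*np.sin(q)*.041,32+71*np.cos(q)])[0]-c)))
                                                              ~~~~^^^^^^^^^^^^^^^^^^^^^^^^^^^^^^^^^^^^^^^^^^^^^^^^^^^^^^^^^^^^^^^^^^^
  File "h.py", line 10, in proj
    c=calibration(n);K,R,t=[np.array(c[k],float) for k in("K","R","t")]
ValueError: time passes only in moves, steps and waits
```

View pics/l3.png

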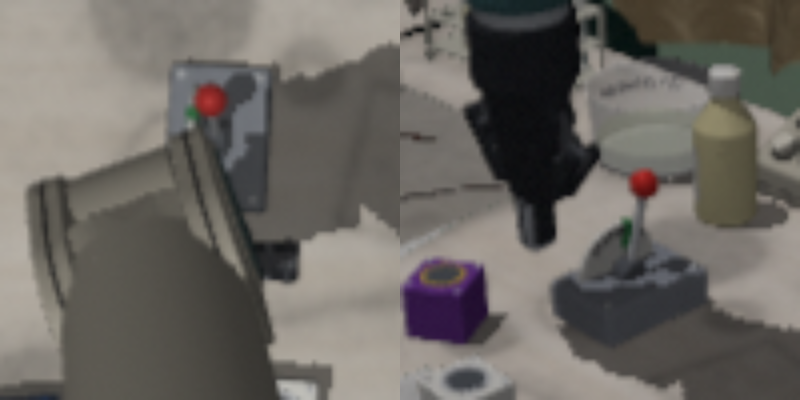

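```bash
sed -i 's/^from cell import \*/from cell import *\nfrom cell import calibration as _c0\n_cc={}\ndef calibration(n):\n    if n not in _cc:_cc[n]=_c0(n)\n    return _cc[n]/' h.py
cat > ang.py <<'E'
from h import *
def ang(t,s):
    lo,hi=(0,150,60),(8,255,255);cs=[]
    for n,i,b in(("top",t,(190,150,240,215)),("scene",s,(215,160,265,200))):
        m=mask(i,lo,hi,b)
        if not m.any():continue
        c,k=cen(m)
        best=min(np.linspace(-.9,.9,1801),key=lambda q:np.hypot(*(proj(n,[619+71*np.sin(q)*.999,151.6-71*np.sin(q)*.041,32+71*np.cos(q)])[0]-c)))
        print(n,c,k,"angle",round(best,3));cs.append(c)
    if len(cs)==2:
        X,r=tri(*cs);print(X,r,"ang",np.arctan2(X[0]-619,X[2]-32))
E
python3 - <<'E'
from ang import *
np.set_printoptions(precision=2,suppress=True)
ang(cv2.imread("pics/top0.png"),cv2.imread("pics/scene0.png"))
t,_=get_image("top");s,_=get_image("scene");ang(t,s)
cv2.imwrite("pics/top1.png",t);cv2.imwrite("pics/scene1.png",s)
E
```

```text
top [211.47 190.02] 45 angle -0.321
scene [230.19 180.23] 31 angle -0.305
[597.07 152.12  99.5 ] [np.float64(0.6284536436134724), np.float64(0.6284536436133837)] ang -0.3140898354273905
top [212.15 174.85] 41 angle 0.241
scene [240.5 175.5] 32 angle 0.269
[636.48 150.42 101.16] [np.float64(0.7418240338851326), np.float64(0.7418240338851603)] ang 0.24750943661296743
```

>>> play_rows --targets '[{"slide": [0,30,0],"turn": [0,0,0],"hand": 0},{"slide": [0,30,0],"turn": [0,0,0],"hand": 0},{"slide": [0,18,0],"turn": [0,0,0],"hand": 0},{"slide": [0,5,0],"turn": [0,0,0],"hand": 0},{"slide": [0,3.5,0],"turn": [0,0,0],"hand": 0}]'

```text
clock: 5.25
eef_pos: [620.3, 147.6, 87.8]
tool_rot: [-3.14, 0.001, 1.531]
force: [-0.9, -2.1, -1.1]
width: -0.1
```

>>> play_rows --targets '[{"slide": [0,0,0],"turn": [0,0,0],"hand": 0},{"slide": [0,0,0],"turn": [0,0,0],"hand": 0}]'

```text
clock: 5.5
eef_pos: [620.6, 148.2, 88.4]
tool_rot: [-3.141, -0.0, 1.532]
force: [-0.5, 0.4, 0.2]
width: 0.1
```

>>> play_rows --targets '[{"slide": [0,-30,0],"turn": [0,0,0],"hand": 0},{"slide": [0,-30,0],"turn": [0,0,0],"hand": 0},{"slide": [0,-30,-20],"turn": [0,0,0],"hand": 0},{"slide": [0,-20,-20],"turn": [0,0,0],"hand": 40}]'

```text
clock: 6.0
eef_pos: [509.4, 152.6, 128.9]
tool_rot: [-3.141, -0.0, 1.532]
force: [-0.3, 0.3, 0.5]
width: 17.0
```

Run:
```python
from ang import *
np.set_printoptions(precision=2,suppress=True)
t,_=get_image("top");s,_=get_image("scene");ang(t,s)
cv2.imwrite("pics/top2.png",t);cv2.imwrite("pics/scene2.png",s)
cv2.imwrite("pics/l4.png",np.hstack([cv2.resize(t[160:210,185:235],(400,400)),cv2.resize(s[165:215,215:265],(400,400))]))
```

```text
top [212.46 172.88] 41 angle 0.32
scene [242.03 175.31] 32 angle 0.356
[641.82 149.66 100.11] [np.float64(0.8307893351454989), np.float64(0.8307893351455339)] ang 0.3232250957023056
```

View pics/l4.png

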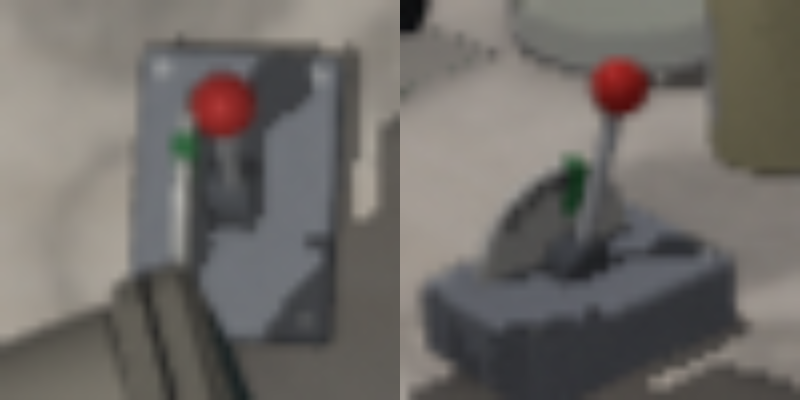

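Run:
```python
from h import *
np.set_printoptions(precision=2,suppress=True)
t=cv2.imread("pics/top2.png");s=cv2.imread("pics/scene2.png")
c,k=cen(mask(t,(45,60,30),(85,255,255),(200,165,225,200)));print(c,k,ray("top",c,65.8))
c,k=cen(mask(s,(45,60,30),(85,255,255),(225,175,250,205)));print(c,k)
v,u=np.nonzero(mask(s,(45,60,30),(85,255,255),(225,175,250,205)));print(list(zip(u,v)))
for q in(.25,.3,.35,.4,.45):
    f=lambda r,y:[619+r*np.sin(q)+.04*0,151.6+y-r*np.sin(q)*.041,32+r*np.cos(q)]
    print(q,proj("top",f(36,15)),proj("scene",[f(22,12),f(36,12),f(36,18)]).ravel())
```

```text
[207.89 177.89] 9 [[631.57 164.98  65.8 ]]
[236.31 187.77] 13
[(np.int64(236), np.int64(185)), (np.int64(237), np.int64(185)), (np.int64(236), np.int64(186)), (np.int64(237), np.int64(186)), (np.int64(236), np.int64(187)), (np.int64(237), np.int64(187)), (np.int64(236), np.int64(188)), (np.int64(237), np.int64(188)), (np.int64(236), np.int64(189)), (np.int64(237), np.int64(189)), (np.int64(235), np.int64(190)), (np.int64(236), np.int64(190)), (np.int64(236), np.int64(191))]
0.25 [[207.37 179.21]] [234.92 189.77 235.63 185.4  234.28 184.77]
0.3 [[207.42 178.59]] [235.2  189.74 236.07 185.36 234.72 184.73]
0.35 [[207.47 177.97]] [235.46 189.73 236.51 185.35 235.16 184.71]
0.4 [[207.52 177.37]] [235.73 189.74 236.95 185.36 235.6  184.73]
0.45 [[207.58 176.79]] [235.99 189.76 237.37 185.4  236.02 184.77]
```

Run:
```python
from h import *
np.set_printoptions(precision=2,suppress=True)
for f in("0","1","2"):
  for n,b in(("top",(195,155,235,208)),("scene",(215,160,265,200))):
    i=cv2.imread(f"pics/{n}{f}.png").astype(float)
    r=i[...,2]-(i[...,0]+i[...,1])/2
    k=np.zeros(r.shape);u0,v0,u1,v1=b;k[v0:v1,u0:u1]=1
    for th in(15,30,60):
        c,N=cen((r*k>th))
        best=min(np.linspace(-.9,.9,1801),key=lambda q:np.hypot(*(proj(n,[619+71*np.sin(q)*.999,151.6-71*np.sin(q)*.041,32+71*np.cos(q)])[0]-c)))
        print(f,n,th,c,N,round(best,3))
    R=r*k;R[R<15]=0;R=np.minimum(R,60);v,u=np.mgrid[:384,:512];c=np.array([(u*R).sum(),(v*R).sum()])/R.sum()
    best=min(np.linspace(-.9,.9,1801),key=lambda q:np.hypot(*(proj(n,[619+71*np.sin(q)*.999,151.6-71*np.sin(q)*.041,32+71*np.cos(q)])[0]-c)))
    print(" w",c,round(best,3))
```

```text
0 top 15 [211.26 189.94] 62 -0.318
0 top 30 [211.37 190.  ] 54 -0.32
0 top 60 [211.19 190.07] 42 -0.323
 w [211.3  189.98] -0.32
0 scene 15 [246.12 170.24] 121 0.516
0 scene 30 [230.11 179.8 ] 44 -0.296
0 scene 60 [229.97 179.6 ] 30 -0.295
 w [240.68 173.98] 0.285
1 top 15 [212.11 174.79] 63 0.243
1 top 30 [212.04 174.59] 56 0.251
1 top 60 [212.07 174.81] 42 0.243
 w [212.12 174.67] 0.248
1 scene 15 [252.09 168.66] 149 0.697
1 scene 30 [240.48 175.09] 44 0.27
1 scene 60 [240.55 175.09] 33 0.273
 w [248.78 171.3 ] 0.632
2 top 15 [212.33 172.83] 63 0.322
2 top 30 [212.39 172.61] 54 0.33
2 top 60 [212.07 172.81] 42 0.321
 w [212.33 172.75] 0.325
2 scene 15 [252.1  168.92] 144 0.702
2 scene 30 [241.93 175.19] 42 0.35
2 scene 60 [241.79 175.09] 34 0.343
 w [249.31 171.35] 0.653
```

Top and scene both put the lever at about 0.33–0.35, and the ball stands at the mark. Now the blue block.

>>> play_rows --targets '[{"slide": [43,-32,0],"turn": [0,0,0],"hand": 85},{"slide": [43,-32,0],"turn": [0,0,0],"hand": 85},{"slide": [43,-32,0],"turn": [0,0,-3],"hand": 85},{"slide": [0,0,30],"turn": [0,0,0],"hand": 85},{"slide": [0,0,0],"turn": [0,0,0],"hand": 85}]'

```text
clock: 6.72
eef_pos: [419.3, 284.8, 96.7]
tool_rot: [-3.139, 0.002, 1.585]
force: [0.0, -0.3, -0.3]
width: 84.9
```

Run:
```python
from h import *
np.set_printoptions(precision=2,suppress=True)
t,_=get_image("top");s,_=get_image("scene");S=read_state();print(S["eef_pos"],S["tool_rot"],S["width"])
cv2.imwrite("pics/b1.png",np.hstack([cv2.resize(t[210:300,125:215],(400,400)),cv2.resize(s[160:250,120:210],(400,400))]))
```

```text
[421.14 284.45  98.31] [3.14 0.   1.58] 84.88504088503251
```

View pics/b1.png

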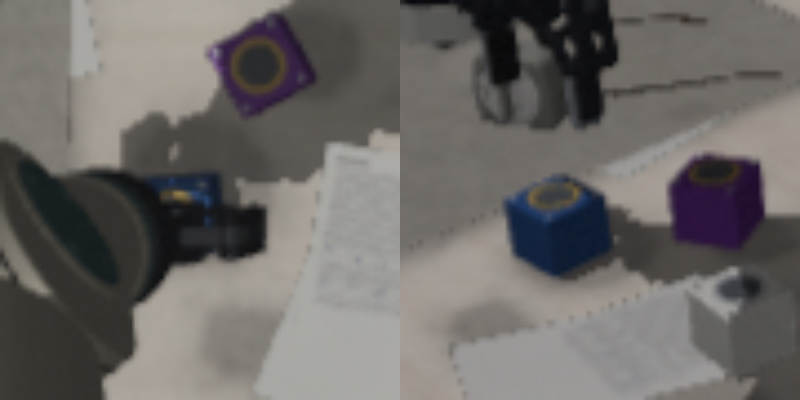

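>>> play_rows --targets '[{"slide": [1,-3.5,30],"turn": [0,0,0],"hand": 85},{"slide": [0,0,30],"turn": [0,0,0],"hand": 85},{"slide": [0,0,17],"turn": [0,0,0],"hand": 85},{"slide": [0,0,0],"turn": [0,0,0],"hand": 85}]'

```text
clock: 7.32
eef_pos: [417.0, 285.3, 20.9]
tool_rot: [-3.141, 0.001, 1.582]
force: [0.5, 0.6, -1.4]
width: 84.8
```

>>> play_rows --targets '[{"slide": [0,0,0],"turn": [0,0,0],"hand": 40},{"slide": [0,0,0],"turn": [0,0,0],"hand": 30},{"slide": [0,0,0],"turn": [0,0,0],"hand": 20},{"slide": [0,0,0],"turn": [0,0,0],"hand": 20},{"slide": [0,0,0],"turn": [0,0,0],"hand": 20}]'

```text
clock: 7.95
eef_pos: [417.4, 286.2, 22.5]
tool_rot: [3.14, -0.001, 1.584]
force: [-0.2, -1.6, 5.0]
width: 46.9
```

>>> play_rows --targets '[{"slide": [0,0,-10],"turn": [0,0,0],"hand": 20},{"slide": [0,0,-25],"turn": [0,0,0],"hand": 20},{"slide": [0,0,-30],"turn": [0,0,0],"hand": 20},{"slide": [0,0,-30],"turn": [0,0,0],"hand": 20},{"slide": [0,0,0],"turn": [0,0,0],"hand": 20}]'

```text
clock: 8.57
eef_pos: [418.0, 287.0, 118.8]
tool_rot: [3.137, -0.003, 1.584]
force: [0.6, 0.4, -2.3]
width: 47.0
```

Run:
```python
from h import *
np.set_printoptions(precision=2,suppress=True)
t,_=get_image("top");s,_=get_image("scene");S=read_state();print(S["eef_pos"],S["tool_rot"],S["width"],S["force"])
cv2.imwrite("pics/b2.png",np.hstack([cv2.resize(t[210:300,125:215],(400,400)),cv2.resize(s[130:220,110:200],(400,400))]))
```

```text
[416.48 285.9  116.47] [ 3.14 -0.    1.58] 46.71980593154353 [ 0.48 -0.22 -2.15]
```

View pics/b2.png

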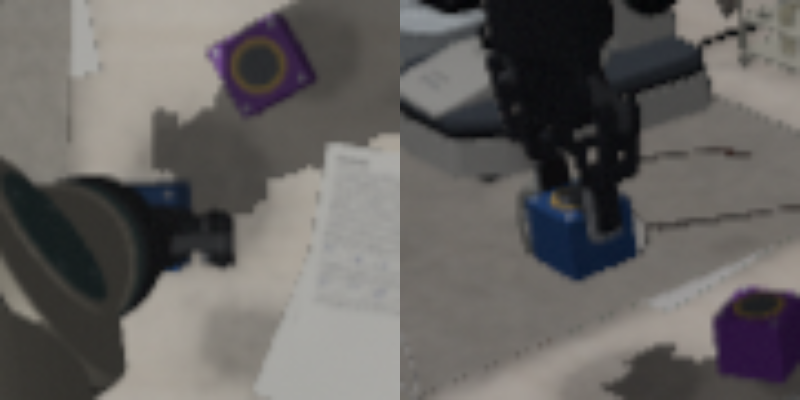

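Run:
```python
from h import *
np.set_printoptions(precision=0,suppress=True)
P=cloud("top",np.load("top0.npy")).reshape(-1,3)
for r in(120,160,200,250,300):
    d=np.hypot(P[:,0]-530,P[:,1]+166);m=(d<r)&(P[:,2]>40);print(r,m.sum(),P[m][:,:].min(0) if m.any() else "",P[m].max(0) if m.any() else "")
```

```text
120 0  
160 863 [ 618. -286.   92.] [ 675. -230.  355.]
200 2773 [ 618. -323.   40.] [726. -46. 367.]
250 6153 [ 511. -332.   40.] [ 779.   60. 1261.]
300 8821 [ 407. -332.   40.] [ 830.  122. 1261.]
```

Run:
```python
from h import *
np.set_printoptions(precision=0,suppress=True)
for n in("top","scene"):
    P=cloud(n,np.load(n+"0.npy")).reshape(-1,3)
    d=np.hypot(P[:,0]-530,P[:,1]+166)
    for z in range(50,500,50):
        m=(P[:,2]>z)&(P[:,2]<z+50)&(d<400)&(P[:,1]<-40)
        if m.any():
            i=np.argmin(np.where(m,d,1e9));print(n,z,d[i],P[i])
```

```text
top 50 122.43121805810291 [ 618. -251.   95.]
top 100 121.97327688983553 [ 618. -251.  104.]
top 150 130.38368954208372 [ 625. -256.  161.]
top 200 137.97561024298074 [ 630. -261.  201.]
top 250 147.43587169817374 [ 638. -266.  252.]
top 300 152.68952545362538 [ 642. -269.  304.]
top 350 159.20774871180745 [ 650. -271.  355.]
top 400 386.0324986123032 [ 915. -200.  444.]
top 450 384.85231155785226 [ 912. -210.  483.]
scene 50 122.91777125393273 [ 618. -251.   95.]
scene 100 123.7427151346881 [ 617. -254.  105.]
scene 150 131.03858384615302 [ 623. -259.  154.]
scene 200 138.6614522860113 [ 631. -261.  201.]
scene 250 146.53061308262048 [ 636. -267.  253.]
scene 300 153.31466979914 [ 641. -272.  308.]
scene 350 159.81727559616138 [ 648. -274.  351.]
scene 400 384.6484849661838 [ 912. -208.  422.]
scene 450 382.73192339132237 [ 911. -203.  483.]
```

>>> play_rows --targets '[{"slide": [0,0,0],"turn": [0,0,-7.1],"hand": 20},{"slide": [0,0,0],"turn": [0,0,-7.1],"hand": 20},{"slide": [-40,-2,0],"turn": [0,0,0],"hand": 20},{"slide": [-45,-2,0],"turn": [0,0,0],"hand": 20},{"slide": [-45,-2,0],"turn": [0,0,0],"hand": 20}]'

```text
clock: 9.3
eef_pos: [443.6, 157.3, 115.1]
tool_rot: [-3.139, 0.0, 1.832]
force: [1.6, -0.5, -3.1]
width: 46.4
```

>>> play_rows --targets '[{"slide": [-45,-2,0],"turn": [0,0,0],"hand": 20},{"slide": [-45,-2,0],"turn": [0,0,0],"hand": 20},{"slide": [-45,-2,0],"turn": [0,0,0],"hand": 20},{"slide": [-45,-2,0],"turn": [0,0,0],"hand": 20},{"slide": [-40,-2,0],"turn": [0,0,0],"hand": 20}]'

```text
clock: 9.93
eef_pos: [490.7, -58.0, 115.0]
tool_rot: [-3.139, -0.001, 1.831]
force: [0.0, 0.4, -2.6]
width: 46.6
```

>>> play_rows --targets '[{"slide": [-40,0,0],"turn": [0,0,0],"hand": 20},{"slide": [-40,0,0],"turn": [0,0,0],"hand": 20},{"slide": [0,0,0],"turn": [0,0,0],"hand": 20},{"slide": [0,0,0],"turn": [0,0,0],"hand": 20}]'

```text
clock: 10.42
eef_pos: [511.0, -132.8, 115.2]
tool_rot: [-3.139, -0.002, 1.831]
force: [0.1, 0.6, -2.7]
width: 46.6
```

Run:
```python
from h import *
np.set_printoptions(precision=2,suppress=True)
t,_=get_image("top");s,_=get_image("scene");S=read_state();print(S["eef_pos"],S["tool_rot"],S["width"],S["force"],S["qpos"])
cv2.imwrite("pics/c1.png",np.hstack([cv2.resize(t[160:280,270:390],(400,400)),cv2.resize(s[160:300,230:370],(400,400))]))
```

```text
[ 511.39 -132.01  115.67] [-3.14 -0.    1.83] 46.68715799181707 [-0.05  0.29 -2.54] [ 0.31  0.63 -0.17  1.96  0.18  0.57  1.85]
```

View pics/c1.png

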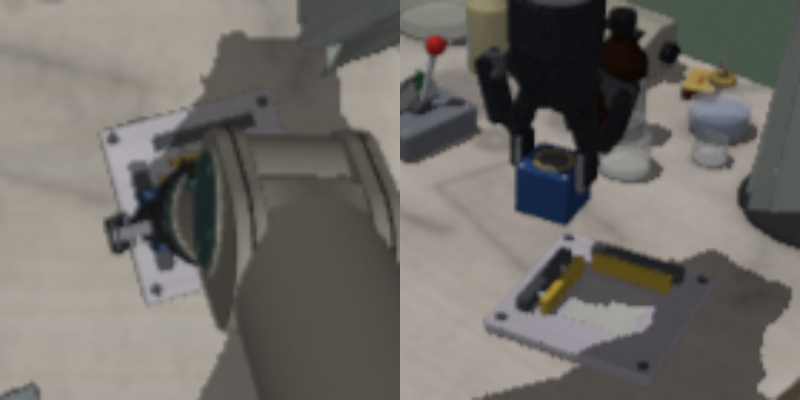

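>>> play_rows --targets '[{"slide": [-30,0,0],"turn": [0,0,0],"hand": 20},{"slide": [-17.5,0,0],"turn": [0,0,0],"hand": 20},{"slide": [0,0,30],"turn": [0,0,0],"hand": 20},{"slide": [0,0,30],"turn": [0,0,0],"hand": 20},{"slide": [0,0,10],"turn": [0,0,0],"hand": 20}]'

```text
clock: 11.15
eef_pos: [523.0, -178.6, 44.7]
tool_rot: [-3.139, -0.002, 1.832]
force: [-1.6, 1.2, -2.3]
width: 46.7
```

>>> play_rows --targets '[{"slide": [0,0,0],"turn": [0,0,0],"hand": 20},{"slide": [0,0,0],"turn": [0,0,0],"hand": 20}]'

```text
clock: 11.4
eef_pos: [525.2, -179.5, 47.3]
tool_rot: [3.14, 0.001, 1.832]
force: [-0.1, 0.3, -2.9]
width: 46.9
```

Run:
```python
from h import *
np.set_printoptions(precision=2,suppress=True)
t,_=get_image("top");s,_=get_image("scene");S=read_state();print(S["eef_pos"],S["tool_rot"],S["width"],S["force"])
cv2.imwrite("pics/c2.png",np.hstack([cv2.resize(t[160:260,290:390],(400,400)),cv2.resize(s[210:300,255:345],(400,400))]))
```

```text
[ 525.13 -179.67   47.35] [3.14 0.   1.83] 46.8442754859265 [-0.73 -0.36 -2.47]
```

View pics/c2.png

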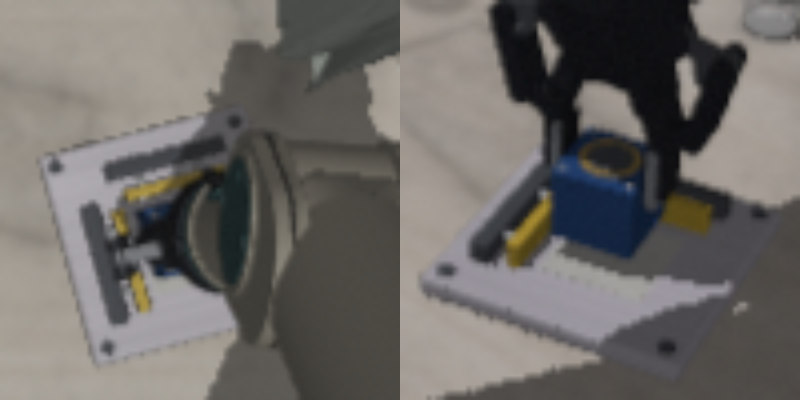

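>>> play_rows --targets '[{"slide": [0,0,6],"turn": [0,0,0],"hand": 20},{"slide": [0,0,4],"turn": [0,0,0],"hand": 20},{"slide": [0,0,0],"turn": [0,0,0],"hand": 20},{"slide": [0,0,0],"turn": [0,0,0],"hand": 20}]'

```text
clock: 12.0
eef_pos: [524.3, -179.5, 36.2]
tool_rot: [-3.141, -0.0, 1.831]
force: [0.2, 0.5, -2.3]
width: 47.2
```

>>> play_rows --targets '[{"slide": [0,0,1.5],"turn": [0,0,0],"hand": 20},{"slide": [0,0,0],"turn": [0,0,0],"hand": 20},{"slide": [0,0,0],"turn": [0,0,0],"hand": 20}]'

```text
clock: 12.38
eef_pos: [524.3, -179.5, 34.8]
tool_rot: [3.142, 0.0, 1.831]
force: [0.1, -0.2, -2.2]
width: 47.1
```

>>> play_rows --targets '[{"slide": [0,0,1],"turn": [0,0,0],"hand": 20},{"slide": [0,0,0],"turn": [0,0,0],"hand": 20},{"slide": [0,0,0],"turn": [0,0,0],"hand": 20}]'

```text
clock: 12.75
eef_pos: [524.4, -179.5, 34.6]
tool_rot: [3.141, 0.0, 1.831]
force: [-1.6, 0.4, 5.8]
width: 47.1
```

>>> play_rows --targets '[{"slide": [0,0,-0.5],"turn": [0,0,0],"hand": 20},{"slide": [3,2,0],"turn": [0,0,0],"hand": 20},{"slide": [3,2,0],"turn": [0,0,0],"hand": 20},{"slide": [0,0,0],"turn": [0,0,0],"hand": 20},{"slide": [0,0,0],"turn": [0,0,0],"hand": 20}]'

```text
clock: 13.38
eef_pos: [527.3, -172.5, 34.6]
tool_rot: [3.14, 0.0, 1.832]
force: [-0.0, -0.8, 5.1]
width: 47.0
```

```bash
cat > st.py <<'E'
from h import *
np.set_printoptions(precision=2,suppress=True)
S=read_state();a=np.deg2rad(15);R=np.array([[np.cos(a),np.sin(a)],[-np.sin(a),np.cos(a)]])
print("stage xy",R@(np.array(S["eef_pos"][:2])-[524.6,-176]),"z",S["eef_pos"][2],"F stage",R@np.array(S["force"])[:2],S["force"][2],"rot",S["tool_rot"],S["clock"])
E
python3 st.py;python3 st.py
```

```text
stage xy [3.54 2.72] z 34.5506663533867 F stage [-0.23 -0.76] 5.075054268455238 rot [3.14 0.   1.83] 13.375
stage xy [3.54 2.72] z 34.5506663533867 F stage [-0.23 -0.76] 5.075054268455238 rot [3.14 0.   1.83] 13.375
```

>>> play_rows --targets '[{"slide": [1.5,1,-0.4],"turn": [0,0,0],"hand": 20},{"slide": [1,1,0],"turn": [0,0,0],"hand": 20},{"slide": [0,0,0],"turn": [0,0,0],"hand": 20},{"slide": [0,0,0],"turn": [0,0,0],"hand": 20}]'

```text
clock: 13.88
eef_pos: [527.5, -170.4, 34.6]
tool_rot: [-3.141, 0.0, 1.831]
force: [-0.6, -4.4, 2.8]
width: 46.8
```

```bash
python3 st.py
```

```text
stage xy [4.22 4.71] z 34.59064084637384 F stage [-1.72 -4.14] 2.8343473093570477 rot [-3.14  0.    1.83] 13.875
```

>>> play_rows --targets '[{"slide": [1,1,0],"turn": [0,0,0],"hand": 20},{"slide": [0,0,0],"turn": [0,0,0],"hand": 20},{"slide": [0,0,0],"turn": [0,0,0],"hand": 20}]'

```text
clock: 14.25
eef_pos: [528.2, -169.1, 34.6]
tool_rot: [-3.141, 0.0, 1.831]
force: [-0.8, -4.8, 2.3]
width: 46.8
```

```bash
python3 st.py
```

```text
stage xy [5.32 5.75] z 34.589090330913656 F stage [-2.04 -4.41] 2.264850830170248 rot [-3.14  0.    1.83] 14.25
```

>>> play_rows --targets '[{"slide": [1,1,0],"turn": [0,0,0],"hand": 20},{"slide": [0,0,0],"turn": [0,0,0],"hand": 20},{"slide": [0,0,0],"turn": [0,0,0],"hand": 20}]'

```text
clock: 14.62
eef_pos: [528.7, -168.4, 34.6]
tool_rot: [-3.14, 0.001, 1.831]
force: [-2.0, -6.0, 2.2]
width: 46.9
```

```bash
python3 st.py
```

```text
stage xy [5.98 6.31] z 34.63197155806911 F stage [-3.44 -5.27] 2.1703185053487677 rot [-3.14  0.    1.83] 14.625
```

```bash
cat > pic.py <<'E'
from h import *
import sys
t,_=get_image("top");s,_=get_image("scene")
cv2.imwrite(f"pics/{sys.argv[1]}_t.png",t);cv2.imwrite(f"pics/{sys.argv[1]}_s.png",s)
cv2.imwrite(f"pics/{sys.argv[1]}.png",np.hstack([cv2.resize(t[185:245,300:360],(400,400),interpolation=2),cv2.resize(s[230:290,260:335],(400,400*60//75*75//60),interpolation=2)]))
E
python3 pic.py d1
```

```text
(no output)
```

View pics/d1.png

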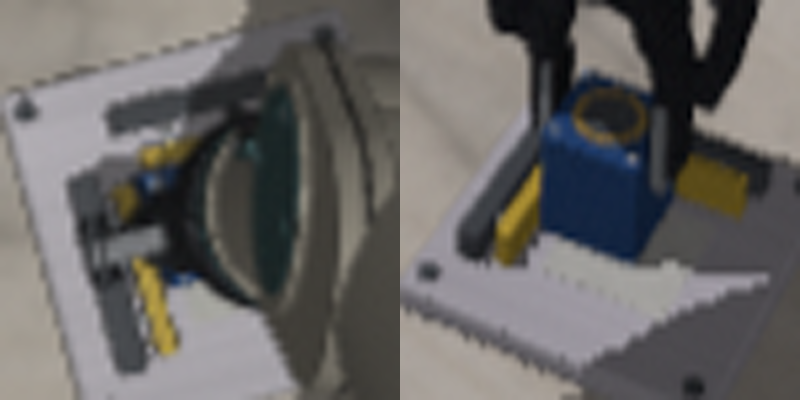

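```bash
cat > bars.py <<'E'
from h import *
import sys
a=np.deg2rad(15);R=np.array([[np.cos(a),np.sin(a)],[-np.sin(a),np.cos(a)]])
def yel(i):
    i=i.astype(float);return np.clip(np.minimum(i[...,2],i[...,1])-i[...,0]-25,0,40)
def bars(t,s,z=28.5):
    for n,i in(("top",t),("scene",s)):
        w=yel(i);v,u=np.nonzero(w>0)
        X=ray(n,np.c_[u,v],z)[:,:2];q=(X-[524.6,-176])@R.T;ww=w[v,u]
        for nm,ax in(("bar_x",0),("bar_y",1)):
            o=1-ax
            k=(abs(q[:,ax]-35)<12)&(q[:,o]<24)&(q[:,o]>-50)
            out=[]
            for lo in range(-46,24,10):
                j=k&(q[:,o]>=lo)&(q[:,o]<lo+10)
                out.append(f"{(q[j,ax]*ww[j]).sum()/ww[j].sum():.1f}({ww[j].sum()/40:.0f})" if j.any() else "-")
            print(n,nm,*out)
if __name__=="__main__":
    print("rest");bars(cv2.imread("pics/top0.png"),cv2.imread("pics/scene0.png"))
    for f in sys.argv[1:]:
        print(f);bars(cv2.imread(f"pics/{f}_t.png"),cv2.imread(f"pics/{f}_s.png"))
E
python3 bars.py d1
```

```text
rest
top bar_x 34.2(8) 34.4(10) 34.3(8) 34.4(10) 34.4(8) 34.5(9) 34.2(9)
top bar_y 33.3(8) 33.7(10) 33.0(9) 33.6(10) 33.1(10) 33.5(9) 33.1(10)
scene bar_x 31.5(14) 31.6(14) 30.9(15) 31.2(14) 31.2(14) 31.4(13) 32.7(10)
scene bar_y 29.9(10) 29.7(11) 30.5(10) 29.9(11) 29.6(9) 30.1(9) 30.5(8)
d1
top bar_x - - - - - 35.1(3) 34.8(6)
top bar_y 36.5(8) 35.9(10) 36.4(9) 36.2(9) 39.2(1) - 36.3(3)
scene bar_x 29.6(8) 29.9(8) 28.1(3) - - 45.2(0) 28.4(0)
scene bar_y 31.9(13) 32.2(13) 33.5(9) 35.4(5) 37.9(1) - -
```

>>> play_rows --targets '[{"slide": [0,1,0],"turn": [0,0,0],"hand": 20},{"slide": [0,0.5,0],"turn": [0,0,0],"hand": 20},{"slide": [0,0,0],"turn": [0,0,0],"hand": 20},{"slide": [0,0,0],"turn": [0,0,0],"hand": 20}]'

```text
clock: 15.22
eef_pos: [529.2, -168.2, 34.6]
tool_rot: [-3.139, 0.0, 1.83]
force: [-3.6, -6.1, 4.9]
width: 46.9
```

```bash
python3 st.py; python3 pic.py d2; python3 bars.py d2|tail -5
python3 - <<'E'
from h import *
s=cv2.imread("pics/d2_s.png");s0=cv2.imread("pics/scene0.png")
f=lambda s:cv2.resize(s[235:285,260:335],(600,400),interpolation=cv2.INTER_CUBIC)
cv2.imwrite("pics/d2z.png",np.vstack([f(s0)[:300],f(s)[:300]]))
E
```

```text
stage xy [6.45 6.37] z 34.628327341733474 F stage [-5.07 -4.92] 4.85230303827733 rot [-3.14  0.    1.83] 15.225
d2
top bar_x - - - - - 35.3(3) 35.1(6)
top bar_y 36.6(8) 35.9(10) 36.4(9) 36.2(9) 38.9(1) - 36.5(2)
scene bar_x 29.7(8) 29.8(8) 28.4(4) - - - 29.0(1)
scene bar_y 31.9(13) 32.2(13) 33.5(9) 35.4(5) 37.9(1) - -
```

View pics/d2z.png

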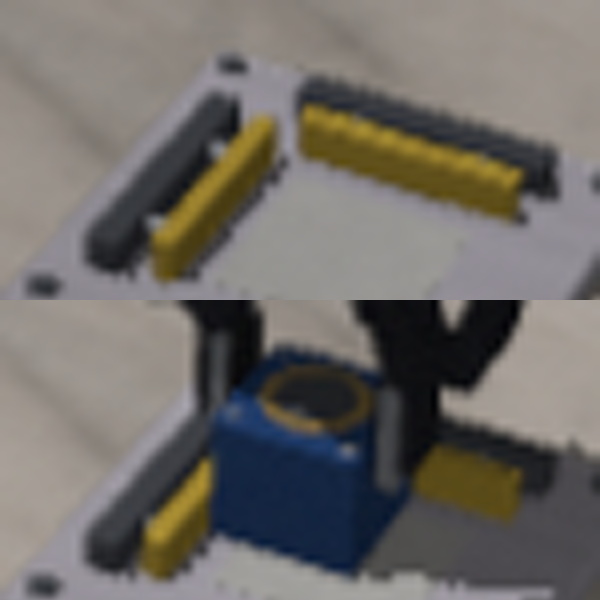

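View pics/d2.png

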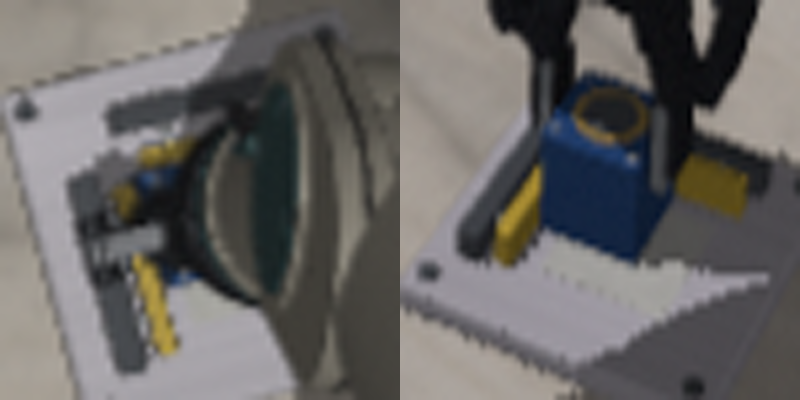

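>>> play_rows --targets '[{"slide": [0,0.5,-0.5],"turn": [0,0,0],"hand": 20},{"slide": [0,1,0],"turn": [0,0,0],"hand": 20},{"slide": [0,0,0],"turn": [0,0,0],"hand": 20},{"slide": [0,0,0],"turn": [0,0,0],"hand": 20}]'

```text
clock: 15.82
eef_pos: [530.2, -167.7, 34.7]
tool_rot: [-3.138, -0.0, 1.83]
force: [-2.7, -5.8, 1.8]
width: 46.8
```

```bash
python3 st.py; python3 pic.py d3; python3 bars.py d3|tail -5
```

```text
stage xy [7.56 6.59] z 34.69872036434755 F stage [-4.16 -4.92] 1.7605610786071202 rot [-3.14 -0.    1.83] 15.825
d3
top bar_x - - - - - 35.7(2) 36.1(5)
top bar_y 36.7(8) 36.0(10) 36.8(9) 36.1(10) 38.7(2) - 36.6(2)
scene bar_x 30.2(8) 30.0(8) 29.2(4) - - - 30.9(0)
scene bar_y 32.2(13) 32.4(13) 33.7(9) 35.6(6) 37.9(1) - -
```

>>> play_rows --targets '[{"slide": [-0.3,0.8,0],"turn": [0,0,0],"hand": 20},{"slide": [0,0,0],"turn": [0,0,0],"hand": 20},{"slide": [0,0,0],"turn": [0,0,0],"hand": 20},{"slide": [0,0,0],"turn": [0,0,0],"hand": 20}]'

```text
clock: 16.42
eef_pos: [530.3, -167.7, 34.7]
tool_rot: [-3.136, -0.001, 1.83]
force: [-4.6, -5.4, 3.5]
width: 46.7
```

```bash
python3 st.py; python3 pic.py d4; python3 bars.py d4|tail -5
```

```text
stage xy [7.65 6.55] z 34.70643563738615 F stage [-5.84 -4.05] 3.5396137468734006 rot [-3.14 -0.    1.83] 16.425
d4
top bar_x - - - - - 35.9(2) 36.2(6)
top bar_y 36.7(8) 36.0(10) 36.8(9) 36.1(10) 38.6(2) - 36.6(2)
scene bar_x 30.3(8) 30.1(8) 29.1(4) - - - 31.7(0)
scene bar_y 32.2(13) 32.4(13) 33.7(9) 35.6(6) 37.9(1) - -
```

View pics/d4.png

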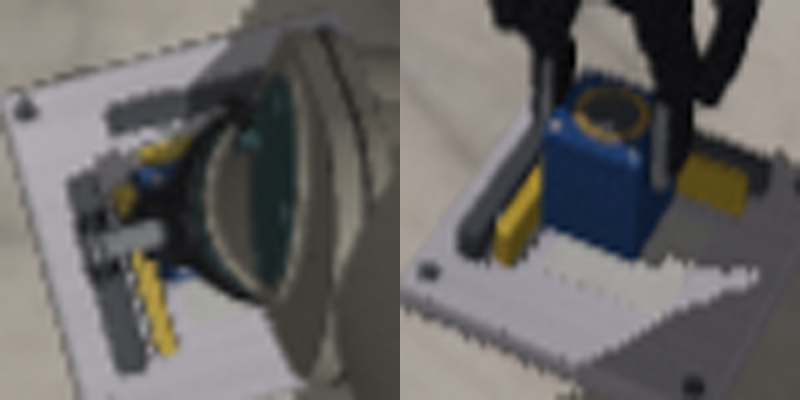

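>>> play_rows --targets '[{"slide": [0,0.4,-0.4],"turn": [0,0,0],"hand": 20},{"slide": [-0.3,0.3,0],"turn": [0,0,0],"hand": 20},{"slide": [0,0,0],"turn": [0,0,0],"hand": 20},{"slide": [0,0,0],"turn": [0,0,0],"hand": 20}]'

```text
clock: 17.02
eef_pos: [530.9, -167.5, 34.8]
tool_rot: [-3.136, -0.001, 1.83]
force: [-4.3, -5.5, 0.8]
width: 46.7
```

```bash
python3 st.py; python3 pic.py d5; python3 bars.py d5|tail -5
```

```text
stage xy [8.29 6.54] z 34.77678105966895 F stage [-5.59 -4.24] 0.7520551367976201 rot [-3.14 -0.    1.83] 17.025
d5
top bar_x - - - - - 36.2(2) 36.7(6)
top bar_y 36.7(8) 36.0(10) 36.8(9) 36.0(10) 38.5(2) - 36.7(2)
scene bar_x 30.3(9) 30.4(9) 29.6(4) - - - 31.7(0)
scene bar_y 32.2(13) 32.4(13) 33.7(9) 35.1(7) 37.1(2) - -
```

>>> play_rows --targets '[{"slide": [0,0,0],"turn": [0,0,0],"hand": 20},{"slide": [0,0,0],"turn": [0,0,0],"hand": 20},{"slide": [0,0,0],"turn": [0,0,0],"hand": 20},{"slide": [0,0,0],"turn": [0,0,0],"hand": 20}]'

```text
clock: 17.62
eef_pos: [530.9, -167.5, 34.8]
tool_rot: [-3.136, -0.001, 1.83]
force: [-4.8, -5.0, -0.3]
width: 46.6
```

```bash
python3 st.py
python3 - <<'E'
from ang import *
from bars import bars
np.set_printoptions(precision=3,suppress=True)
t,_=get_image("top");s,d=get_image("scene");ang(t,s);bars(t,s)
P=cloud("scene",d);i=cv2.cvtColor(s,cv2.COLOR_BGR2HSV)
m=(cv2.inRange(i,(100,100,30),(130,255,255))>0)|True
q=P[230:275,270:315].reshape(-1,3)
k=(abs(q[:,2]-56)<2.5)&(np.hypot(q[:,0]-530,q[:,1]+165)<32)
q=q[k];A=np.c_[q[:,:2]-q[:,:2].mean(0),np.ones(len(q))];c,*_=np.linalg.lstsq(A,q[:,2],rcond=None);print("top plane n",len(q),"slopes",c,"centre",q.mean(0))
r=cv2.minAreaRect(q[:,:2].astype(np.float32));print(r)
q2=P[235:290,265:310].reshape(-1,3);
cv2.imwrite("pics/e.png",cv2.resize(s[130:290,130:350],(792,576),interpolation=cv2.INTER_CUBIC))
a=cv2.absdiff(t,cv2.imread("pics/top0.png")).max(2)
for n,(u,v) in dict(white=(230,253),purple=(183,224),tall=(269,130),cream=(193,125),jar=(286,150)).items(): print(n,np.median(a[v-8:v+9,u-8:u+9]))
E
```

```text
stage xy [8.31 6.53] z 34.762615896564434 F stage [-5.89 -3.6 ] -0.29094720348229397 rot [-3.14 -0.    1.83] 17.625
top [212.463 172.878] 41 angle 0.32
scene [242.031 175.312] 32 angle 0.356
[641.815 149.659 100.111] [np.float64(0.8307893351454989), np.float64(0.8307893351455339)] ang 0.3232250957023056
top bar_x - - - - - 36.2(2) 36.8(6)
top bar_y 36.7(8) 36.0(10) 36.8(9) 36.0(10) 38.6(2) - 36.6(2)
scene bar_x 30.4(9) 30.4(9) 29.7(4) - - - 31.2(0)
scene bar_y 32.2(13) 32.4(13) 33.7(9) 35.1(7) 37.1(2) - -
top plane n 187 slopes [ 0.015 -0.008 56.85 ] centre [ 525.857 -165.68    56.85 ]
((529.2238159179688, -165.22607421875), (50.2805061340332, 57.61330032348633), 12.486468315124512)
white 9.0
purple 7.0
tall 2.0
cream 6.0
jar 8.0
```

View pics/e.png

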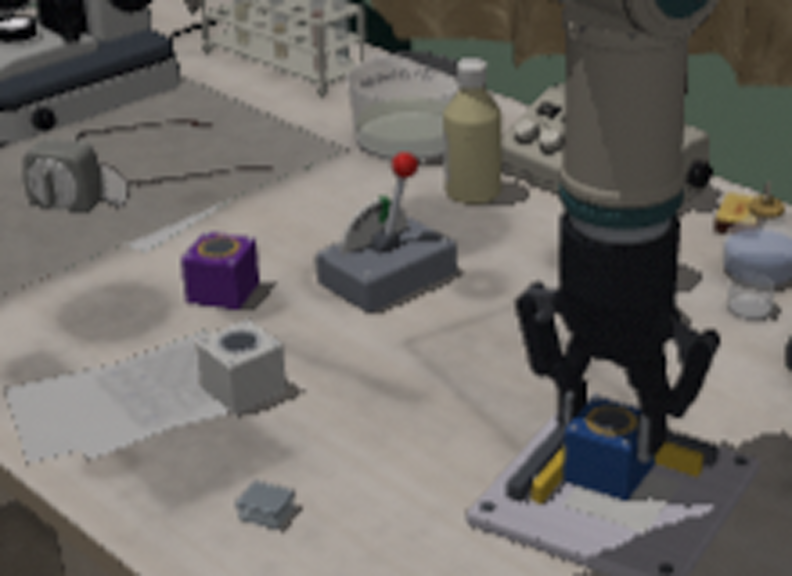

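Run:
```python
from h import *
np.set_printoptions(precision=3,suppress=True)
D=np.load("scene0.npy");P=cloud("scene",D).reshape(-1,3)
for n,c in(("blue",(417.5,285.3)),("purple",(508.9,233.7)),("white",(431.1,108.1)),("stage",(524.6,-176))):
    z,r=(44,26) if n!="stage" else (12,24)
    k=(abs(P[:,2]-z)<2.5)&(np.hypot(P[:,0]-c[0],P[:,1]-c[1])<r);q=P[k]
    A=np.c_[q[:,:2]-q[:,:2].mean(0),np.ones(len(q))];x,*_=np.linalg.lstsq(A,q[:,2],rcond=None);print(n,len(q),x)
```

```text
blue 104 [ 0.003  0.015 44.857]
purple 85 [ 0.008  0.003 44.713]
white 133 [-0.008  0.002 44.6  ]
stage 153 [ 0.002 -0.017 12.885]
```

```bash
python3 -c "
from cell import *
print(finish_job())"
```

```text
the job is handed in; nothing more can be done
None
```

I set the lever first, then pressed the blue sensor block into the corner against both bars. I handed the job in at about 18 s with the gripper still holding it pressed.

**Lever:** I pushed it from behind with closed fingers, in two pushes. It reads 0.32–0.33 rad from the top view and from both views combined, and about 0.35 rad from the scene view. My best estimate is 0.34 rad, against the mark at 0.35. A later check after placing the block showed it had not moved.

**Sensor block:**
- **Yaw:** The gripper was at 104.9°, against 105° for the stage.
- **Flatness:** The block's top was at 56 mm after correcting a depth bias of about 0.85 mm that I saw on other known tops. The slope was within the depth noise.
- **Bars:** From the images, bar_x was pushed back about 2 to 2.6 mm and bar_y about 2.5 to 3 mm.
- **Forces:** The side forces were 5.9 N along the stage's x and 3.6 N along its y, including friction. The downward hold was only about 2 N.

**Disagreements:**
- bar_y yielded about 2 mm earlier than the arm's own position predicted, so I relied on the images there.
- The x force alone would mean more travel than the images show. I put that down to friction.
- The gripper's shadow made the scene view of bar_x unreliable, so its figure rests on a few top-view pixels.

**Other objects:** The white and purple blocks, both bottles and the jar looked unchanged in the top view.

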